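Set a carved panel overhanging the sawing board, saw line at its end

ROBOT

A 7-joint arm with a two-finger parallel gripper is mounted at the origin on the work surface. World frame = base frame: x ahead of the robot, y to its left, z up, the work surface at z = 0. Lengths are in m, angles in rad, forces in N, time in s.
With the tool pointing down it reaches from about 0.425 to 0.8 m from the base axis. Payload 8.3 kg.
Tool frame: the origin (TCP) lies at the very end of the fingers, on their centre line; the grasp point (between the pads) lies 19 mm behind it; z points along the fingers, y is the line along which they close (so a half turn about z gives the same grasp; the last joint's range is limited). The gripper opens to 85 mm and grips with 20 to 120 N. Pads are 22 mm wide; open, the fingers measure 114 mm over their backs; the gripper's body (76 mm by 85 mm) begins 54 mm behind the grasp point. The pads swing forward as they close: fully open they stand 13 mm farther back than shut.
Start: joints at [-1.375, 0.383, 0.016, 1.37, -0.006, 1.388, -0.046], TCP at [0.16, 0.604, 0.231] pointing down, gripper open.
Joint ranges: [-2.95, 2.95], [-0.25, 2.06], [-1.52, 1.56], [0.18, 2.33], [-1.44, 4.58], [0.02, 2.06], [-3.01, 3.01]. Speed limits (rad/s): [2.39, 2.39, 3.01, 3.01, 3.14, 3.14, 3.14].

INTERFACE

Orientations are given as a rotation vector (axis times angle).
In Python, from workcell import arm, fingers, capture gives the robot as it stands. Calls block until the motion is done:
- arm.reach(position, orientation): joint-space move of the TCP to a pose.
- arm.servo_line(position, rate=0.15, rot=None, stop_force=None): straight line of the TCP; rot=None keeps the orientation; rate is the mean speed in m/s. With stop_force (N) it stops when the force on the tool has changed by that much, and returns True; else False.
- arm.move_j(angles): joint-space move.
- fingers.set_gripper(opening, grip_force=None): finger opening in m; grip_force is the grip in N (None keeps the last); returns when the fingers have stopped.
- arm.sleep(seconds).
- arm.ik(position, orientation): joint angles nearest the present ones, or None.
- arm.get_obs(): the state.
- capture(name): name is "side" or "top"; returns a dict with "color" (480x640x3 uint8, blue, green, red), "range_z" (480x640 float32, m along the optical axis (not along the pixel's ray), 0 where there is no reading), "fx", "fy", "cx", "cy" (pixels), "D" ([k1, k2, p1, p2, k3] as OpenCV has them; the pictures are not rectified), "R" (3x3) and "t" (3): a world point X has camera coordinates R X + t. Camera axes: x right, y down, z forward; pixel columns grow to the right and rows downward; lengths in m; the calibration is good to about 2 mm. A picture is of the moment at which its call begins.
A pose or a line that the arm cannot do raises arm.PlanningError and nothing moves.
- arm.finish_job(): hands the job in; it is judged then, once.
The state is a dict: "t": time; "joint_positions": joint angles; "joint_vel": joint speeds; "joint_efforts": joint torques, N m; "eef_pos": TCP position; "orientation": TCP orientation; "contact_force": force on the tool from outside, world axes, zero at the start; "wrist_torque": the same for the moment, N m; "grip_width": finger opening in m; "gripper_force": force on a finger pad.
Only numpy, scipy, OpenCV 4.12 (cv2) and the standard library are available. Lean on these libraries where they do the work, as an engineer would, in place of code of your own. Each camera call takes 0.05 s, during which the arm holds its last target. There are 200 camera calls.

TASK

The plain end of the carved wooden panel is about to be sawn off. Without picking the panel up, push it until it lies flat on the sawing board, flush along the fence, with its plain end sticking out past the right-hand end of the board (right as seen from the robot) so that the pencil line is level with that end. Leave the saw, the casket, the round box and the gouge where they are.

Things in the scene. Friction and masses are not known exactly. Their poses are not given: they have to be found in the camera images.
- panel: Thin pale wooden panel, 90 mm (its x) by 170 mm (y) by 8 mm thick, about 85 g, loose, flat on the sawing board. Origin: centre of the underside, z up. At the start its y runs along the fence within 9 degrees, 17 to 37 mm short of it at mid-length. A framed rosette is carved on top; its -y end is plain, 42 mm long, beyond the pencil line. It slides when pushed at an edge.
- saw_line (a point): Middle of the dark pencil line, 2 mm wide, drawn straight across the panel (parallel to the panel's x) 43 mm from the panel's centre towards -y and 42 mm from its plain end. The point is given on the underside, directly below the line, at the panel's x = 0. Axes as the panel's.
- board: Sawing board of brown wood screwed to the table, immovable: base 190 mm (x) by 320 mm (y), 28 mm thick; along its whole far (+x) side a straight darker fence, 28 mm thick, 22 mm above the base's top, flush with the base at both ends. Origin: centre of the base's underside, on the table; y along the fence (to the robot's left), x towards the fence; turned up to 0.2 rad about z.
- board_end (a point): Middle of the top edge of the board's right-hand (-y) end: board x = 0, y = -160 mm, 28 mm above the table. Axes as the board's.
- fence_face (a point): Foot of the fence's inner face, half-way along it, at the level of the base's top: board x = +67 mm, y = 0, 28 mm above the table. The face is upright and runs along the board's y. A panel flush with the fence has its centre 45 mm from this face. Axes as the board's.
- saw: Back saw lying flat on the table to the right of the board, bystander: about 340 mm long along its x, 95 mm wide, 22 mm high at its wooden handle (-x end). Origin under the middle.
- casket: Small carved wooden box, lid shut, bystander on the table beyond the fence: 64 by 102 by 54 mm high. Origin: centre of the underside.
- round_box: Turned round wooden box with a knobbed lid, bystander on the table to the left of the board: 88 mm across, 58 mm high. Origin: centre of the underside.
- gouge: Carving gouge lying on the table on the robot's side of the board, bystander: about 217 mm long along its x, handle 24 mm thick. Origin on the table below the front end of the handle (handle reaches 118 mm to -x, blade 99 mm to +x).
There are look-alikes about, which are no part of the job. There is more than one size of the panel; the one meant has the size given above.

How it is judged:
At the end, for the whole second after the job is handed in: The panel lies flat and at rest on the sawing board, flush with the fence (gap at mid-length under 3.5 mm, parallel within 2 degrees), and the pencil line is within 5 mm of the board's right-hand end, either way (y of saw_line in the frame of board_end between -0.005 and 0.005 m and x of panel in the frame of fence_face above -0.0485 m and angle between the y axis of panel and the y axis of board, either way round below 0.035 rad and angle between panel's own z axis and vertical below 0.03 rad and height (world z) of panel between 0.026 and 0.03 m and linear speed of panel below 0.01 m/s); the robot touches nothing.
It fails at once if the panel was picked up (raised more than 8 mm off the board) (height (world z) of panel above 0.036 m).
It fails at once if the panel was tipped or fell off the board (angle between panel's own z axis and vertical above 0.2 rad).
It fails at once if the saw, the casket, the round box or the gouge was disturbed (moved more than 15 mm) (distance of any of saw, casket, round_box, gouge from where it was at the start of the episode above 0.015 m).
It also fails if it takes over 67 s, if anything falls off the work surface, if the arm or the gripper's body presses on something with over 40 N, if the wrist force passes 120 N, or if a joint passes its speed limit or range.

## Working session

There is one attempt and no reset: what is moved stays moved. The work goes in short steps, each a Python script; the robot and the scene stay as the last script left them, time stands still between calls to the robot, and variables do not carry over. Pictures are saved under pics/ and viewed, at most 10 in all, crops included, and the job is handed in when it is done.

```bash
mkdir -p pics; ls; cat > h.py <<'E'
import numpy as np, cv2
from workcell import arm, fingers, capture
def cam(n):
    c=capture(n); c['K']=np.array([[c['fx'],0,c['cx']],[0,c['fy'],c['cy']],[0,0,1]]); c['D']=np.array(c['D'],float); c['R']=np.array(c['R']); c['t']=np.array(c['t']); return c
def plane(c,px,z):
    px=np.array(px,float).reshape(-1,1,2)
    u=cv2.undistortPoints(px,c['K'],c['D']).reshape(-1,2)
    d=np.c_[u,np.ones(len(u))]@c['R']; o=-c['R'].T@c['t']
    return o+d*((z-o[2])/d[:,2])[:,None]
def proj(c,X):
    return cv2.projectPoints(np.array(X,float).reshape(-1,1,3),cv2.Rodrigues(c['R'])[0],c['t'],c['K'],c['D'])[0].reshape(-1,2)
E
python3 - <<'E'
from h import *
for n in ('top','side'):
    c=cam(n); cv2.imwrite(f'pics/{n}0.png',c['color']); print(n,-c['R'].T@c['t'],c['R'][2],c['fx'])
o=arm.get_obs(); print(o['t'],o['eef_pos'],o['orientation'],o['grip_width'])
E
```

```text
pics
top [0.32129776 0.00683852 1.37011011] [ 0.14633378  0.00572228 -0.98921872] 550.8225729992895
side [ 0.09885685 -0.70391362  0.65099907] [ 0.39942166  0.71953699 -0.56809229] 498.17049133005764
0.1 [0.15978732 0.60376234 0.23035548] [-4.05218594e-01 -3.11515899e+00  2.79791715e-03] 0.08518222313430157
```

View pics/top0.png

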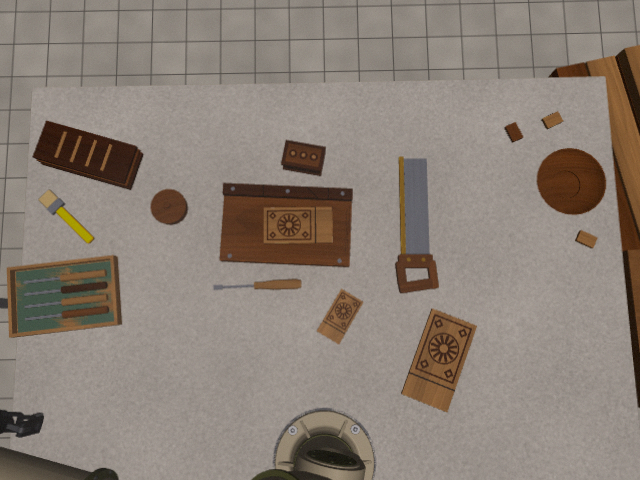

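View pics/side0.png

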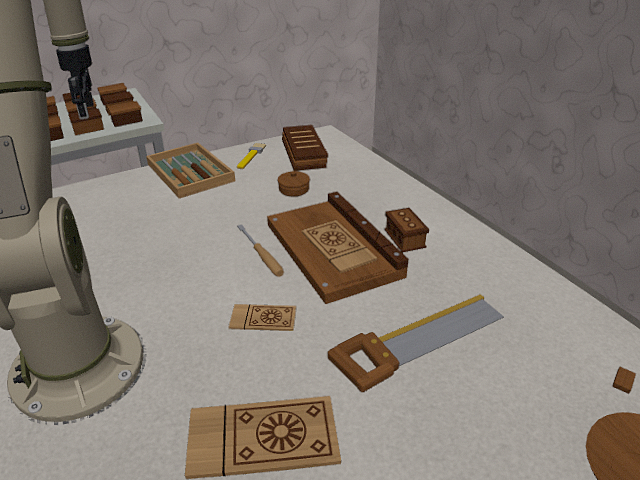

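Candidates in the top view are the panel on the board (298,225), a small look-alike on the table (340,316) and a large one (438,360). I choose the one on the board. Next I measure it and check it in a crop.

```bash
cat >> h.py <<'E'
def hi(poly,img): 
    m=np.zeros(img.shape[:2],np.uint8); cv2.fillPoly(m,[np.array(poly,np.int32)],255); return m
def panel(c,roi):
    "pale-wood mask inside roi polygon -> corners (px) by min-area rectangle"
    hsv=cv2.cvtColor(c['color'],cv2.COLOR_BGR2HSV)
    m=((hsv[...,2]>125)&(hsv[...,1]>60)).astype(np.uint8)*255
    m&=hi(roi,m)
    m=cv2.morphologyEx(m,cv2.MORPH_CLOSE,np.ones((7,7)))
    cs,_=cv2.findContours(m,cv2.RETR_EXTERNAL,cv2.CHAIN_APPROX_NONE)
    return max(cs,key=cv2.contourArea).reshape(-1,2),m
E
python3 - <<'E'
from h import *
c=cam('top'); img=c['color']; hsv=cv2.cvtColor(img,cv2.COLOR_BGR2HSV)
for p in [(240,230),(325,225),(280,215),(340,225),(280,190),(315,225),(370,225)]: print(p,hsv[p[1],p[0]])
k,m=panel(c,[(222,200),(350,205),(347,262),(222,262)])
X=plane(c,k,.036)[:,:2].astype(np.float32); r=cv2.minAreaRect(X); print('panel',r)
# board base+fence: dark brown region vs table (low saturation)
b=(hsv[...,1]>70).astype(np.uint8)*255; b&=hi([(205,172),(370,172),(370,276),(205,276)],b)
cs,_=cv2.findContours(b,cv2.RETR_EXTERNAL,cv2.CHAIN_APPROX_NONE); kb=max(cs,key=cv2.contourArea).reshape(-1,2)
ap=cv2.approxPolyDP(kb.reshape(-1,1,2),4,True).reshape(-1,2); print('board px',ap.tolist()); print(plane(c,ap,.028)[:,:2].round(4).tolist(),plane(c,ap,.05)[:,:2].round(4).tolist())
v=cv2.resize(img[170:280,205:370],None,fx=4.8,fy=4.8,interpolation=cv2.INTER_CUBIC)
cv2.polylines(v,[((ap-[205,170])*4.8+2.4).astype(np.int32)],True,(0,255,0),1)
cv2.polylines(v,[((k-[205,170])*4.8+2.4).astype(np.int32)],True,(255,0,0),1)
cv2.imwrite('pics/crop1.png',v)
E
```

```text
(240, 230) [ 12 172  86]
(325, 225) [ 14 147 130]
(280, 215) [ 15 146 126]
(340, 225) [ 11 161  92]
(280, 190) [ 10 127  56]
(315, 225) [ 13 113  61]
(370, 225) [ 15  23 154]
panel ((0.5648251175880432, 0.053983062505722046), (0.16737975180149078, 0.08679776638746262), 89.98129272460938)
board px [[223, 184], [220, 260], [349, 265], [351, 189]]
[[0.6732, 0.2406], [0.4818, 0.2466], [0.4637, -0.0694], [0.6543, -0.0794]] [[0.6674, 0.2367], [0.4791, 0.2427], [0.4614, -0.0682], [0.6488, -0.078]]
```

View pics/crop1.png

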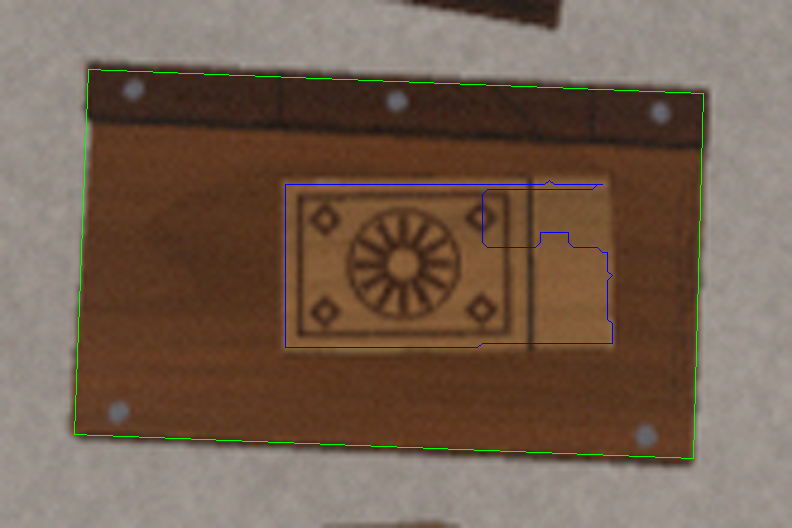

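The crop confirms the choice: the panel has its frame and rosette on the left, the pencil line at crop x≈530 (top column ≈315), and the plain end to the right. The board outline fits well. The panel mask needs a lower threshold. I'll refine both, then move.

```bash
cat >> h.py <<'E'
def mask_pts(m,roi):
    m=(m.astype(np.uint8)*255)&hi(roi,m)
    m=cv2.morphologyEx(m,cv2.MORPH_CLOSE,np.ones((7,7)))
    cs,_=cv2.findContours(m,cv2.RETR_EXTERNAL,cv2.CHAIN_APPROX_NONE); return max(cs,key=cv2.contourArea).reshape(-1,2)
def panel(c,roi,thr=108):
    "top-face rectangle at z=.036: centre, size, unit axis towards world +y (corner pixels widened by half a pixel)"
    hsv=cv2.cvtColor(c['color'],cv2.COLOR_BGR2HSV)
    k=mask_pts((hsv[...,2]>thr)&(hsv[...,1]>85),roi)
    r=cv2.minAreaRect(plane(c,k,.036)[:,:2].astype(np.float32)); b=cv2.boxPoints(r)
    e=max((b[1]-b[0],b[2]-b[1]),key=np.linalg.norm); e=e*np.sign(e[1])/np.linalg.norm(e)
    return np.array(r[0]),sorted(np.array(r[1])+.0024),e,k
def board(c):
    "board origin (xy) and y axis, from its right and left end top edges (z=.028) and near edge"
    hsv=cv2.cvtColor(c['color'],cv2.COLOR_BGR2HSV)
    k=mask_pts(hsv[...,1]>70,[(205,172),(370,172),(370,276),(205,276)])
    P=plane(c,k,.028)[:,:2]
    near=P[(k[:,0]>228)&(k[:,0]<341)&(k[:,1]>240)]; R=P[(k[:,0]>330)&(k[:,1]>212)&(k[:,1]<258)]; L=P[(k[:,0]<240)&(k[:,1]>208)&(k[:,1]<253)]
    f=cv2.fitLine(near.astype(np.float32),cv2.DIST_HUBER,0,.01,.01).ravel(); y=f[:2]*np.sign(f[1]); x=np.array([y[1],-y[0]])
    xn=np.median(near@x)-.0012; yr=np.median(R@y)-.0012; yl=np.median(L@y)+.0012
    print('board length',yl-yr)
    return x*(xn+.095)+y*(yr+.160),x,y
def down(a):
    "tool down, closing line (tool y) at world angle a"
    y=np.array([np.cos(a),np.sin(a),0]); z=np.array([0,0,-1.]); return cv2.Rodrigues(np.c_[np.cross(y,z),y,z])[0].ravel()
E
python3 - <<'E'
from h import *
c=cam('top'); o,x,y=board(c); np.save('board.npy',np.array([o,x,y])); print('board o',o,'y',y,'yaw',np.arctan2(x[1],x[0]))
for t in (102,108,114):
    p,s,e,k=panel(c,[(222,201),(350,208),(347,258),(224,255)],t); print('panel board-frame',(p-o)@x,(p-o)@y,s,'rel yaw',np.arctan2(-(e@x),e@y))
# second view: board corners and fence foot projected, colour check by side camera
s=cam('side'); B=lambda u,v,z: np.r_[o+u*x+v*y,z]
v=s['color'].copy()
for q in [B(-.095,-.16,.028),B(.067,-.16,.028),B(-.095,.16,.028),B(.067,.16,.028),B(.067,0,.028)]: cv2.circle(v,tuple(int(a) for a in proj(s,q)[0].round()),1,(0,255,0),-1)
pp=[np.r_[p+a*e*.085+b*np.array([e[1],-e[0]])*.045,.036] for a,b in((1,1),(1,-1),(-1,-1),(-1,1))]
for q in pp: cv2.circle(v,tuple(int(a) for a in proj(s,q)[0].round()),1,(255,0,0),-1)
cv2.imwrite('pics/side1.png',cv2.resize(v[180:310,250:420],None,fx=4.5,fy=4.5,interpolation=cv2.INTER_CUBIC))
for w,(u,vv) in dict(left=(-.02,.10),near=(-.09,-.05)).items():
    for h in(.13,.03):
        for a in (0,np.pi): 
            yaw=np.arctan2(x[1],x[0])+a+(np.pi/2 if w=='near' else 0); print(w,h,a,arm.ik(B(u,vv,h),down(yaw)))
E
```

```text
board length 0.3193119277776887
board o [0.56498631 0.08418421] y [0.06328578 0.99799544] yaw -0.0633281
panel board-frame 0.0010752483673668876 -0.029130852398372497 [np.float64(0.09240534564256668), np.float64(0.1723025630950928)] rel yaw 0.044487435
panel board-frame 0.0011186977935361828 -0.030023238460544843 [np.float64(0.09240329673290253), np.float64(0.17042634298801423)] rel yaw 0.044538874
panel board-frame 0.0023769281035762035 -0.029971707520228662 [np.float64(0.08993222227096558), np.float64(0.17040621151924135)] rel yaw 0.0448943
left 0.13 0 [-0.80757456  0.39377542  0.55081121  1.65453117 -0.22121731  1.15597944
 -0.26454776]
left 0.13 3.141592653589793 [-0.52542241  0.35991471  0.18508198  1.64140926 -0.07116805  1.14686134
  2.7556259 ]
left 0.03 0 [-0.77212733  0.51140509  0.5100575   1.74290583 -0.29510847  0.96410868
 -0.20995588]
left 0.03 3.141592653589793 [-0.47161801  0.46977948  0.1181969   1.72862396 -0.06581412  0.94703742
  2.75061757]
near 0.13 0 [-0.75958926  0.15238344  0.66886241  1.93579611 -0.10646209  1.08822918
  1.46063005]
near 0.13 3.141592653589793 [-0.84291408  0.16150602  0.76408302  1.93851046 -0.12586429  1.08925302
 -1.66096022]
near 0.03 0 [-0.69700568  0.31449992  0.62904052  2.03094906 -0.24086798  0.86791806
  1.57323855]
near 0.03 3.141592653589793 [-0.83832969  0.35367197  0.80311167  2.03584969 -0.32871375  0.88188722
 -1.48775895]
```

View pics/side1.png

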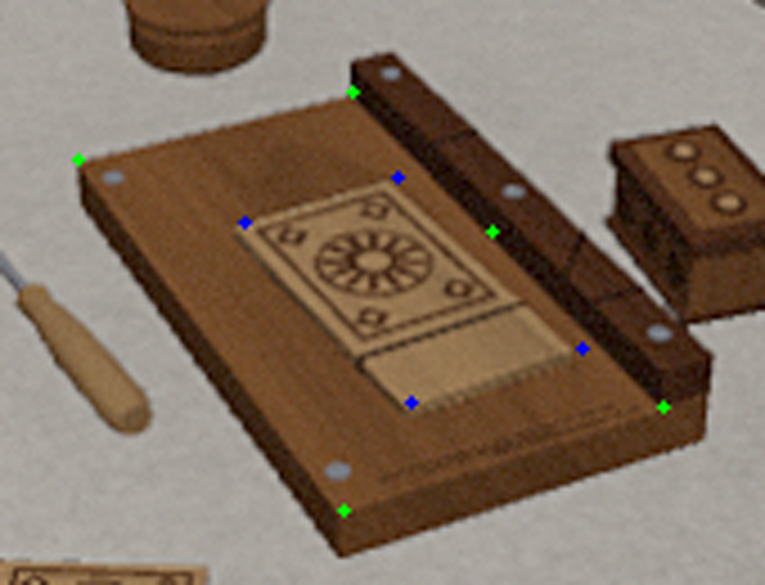

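Both views agree to within about 2 mm. The panel is at board-frame (0.002, -0.030) with yaw +0.045, so the gap to the fence is ≈20 mm. It needs ≈87 mm to the right, which I'll push with two spread fingertips on its left end.

```bash
cat >> h.py <<'E'
import os
if os.path.exists('board.npy'):
    O,BX,BY=np.load('board.npy'); YAW=np.arctan2(BX[1],BX[0])
def B(u,v,z): return np.r_[O+u*BX+v*BY,z]
def inb(p): return ((p[:2]-O)@BX).round(4),((p[:2]-O)@BY).round(4),round(float(p[2]),4)
def st(m=''):
    o=arm.get_obs(); print(m,'t %.1f'%o['t'],'tcp',inb(o['eef_pos']),'F',np.round(o['contact_force'],1),'w %.3f'%o['grip_width'])
    return o
def touch(u,v,rot,dz=.003):
    arm.reach(B(u,v,.09),rot); hit=arm.servo_line(B(u,v,.015),.04,stop_force=4); o=st('touch %s'%hit)
    z=o['eef_pos'][2]+dz; arm.servo_line(B(u,v,z),.04); return z
E
python3 - <<'E'
from h import *
fingers.set_gripper(.05)
arm.reach(B(-.0,.10,.16),down(YAW)); st()
z=touch(0,.10,down(YAW)); st('up')
h=arm.servo_line(B(0,-.015,z),.05,stop_force=20); st('pushed %s'%h)
arm.servo_line(B(0,0.01,z),.1); arm.servo_line(B(0,0.01,.13),.2); st()
c=cam('top'); cv2.imwrite('pics/top2.png',c['color'])
c=cam('side'); cv2.imwrite('pics/side2.png',cv2.resize(c['color'][150:350,230:470],None,fx=3,fy=3))
E
```

```text
t 2.8 tcp (np.float64(-0.0006), np.float64(0.102), 0.16) F [-0.3  0.3 -0.2] w 0.050
touch True t 4.6 tcp (np.float64(-0.0001), np.float64(0.0999), 0.0251) F [-1.8 -0.2  6.8] w 0.050
up t 4.9 tcp (np.float64(0.0002), np.float64(0.1001), 0.0283) F [ 0.3 -0.3 -0.6] w 0.050
pushed False t 7.3 tcp (np.float64(-0.0), np.float64(-0.0148), 0.0281) F [-0.5  0.2 -0.7] w 0.050
 t 8.4 tcp (np.float64(-0.0006), np.float64(0.0096), 0.1291) F [ 0.1 -0.6 -0.9] w 0.050
```

View pics/side2.png

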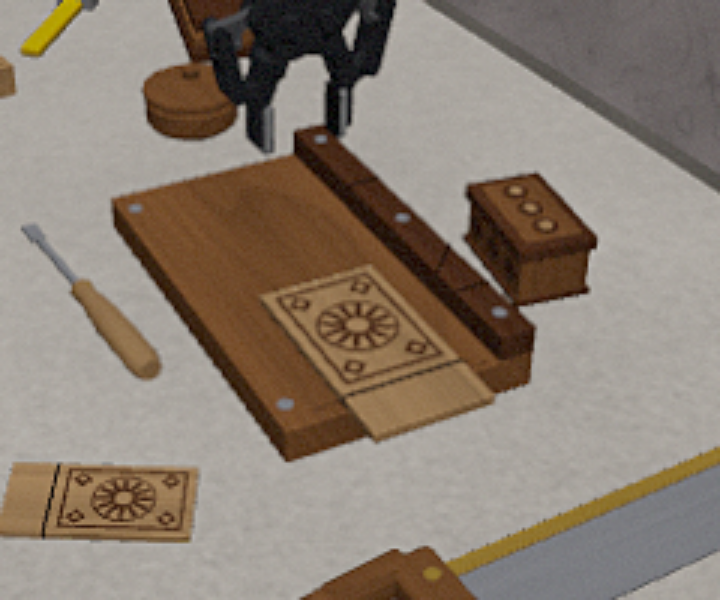

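The panel slid square along the board, with its line about 6 mm short of the end as planned. Next I push it to the fence with two fingertips on the near edge.

```bash
python3 - <<'E'
from h import *
fingers.set_gripper(.06); r=down(YAW+np.pi/2)
arm.reach(B(-.08,-.10,.13),r)
z=touch(-.08,-.10,r); st('up')
h=arm.servo_line(B(-.022,-.10,z),.03,stop_force=8); st('pushed %s'%h)
arm.servo_line(B(-.06,-.10,z),.1); arm.servo_line(B(-.06,-.10,.13),.2)
arm.reach(B(-.03,.12,.16),down(YAW)); st()
c=cam('top'); cv2.imwrite('pics/top3.png',cv2.resize(c['color'][160:290,215:375],None,fx=4.5,fy=4.5,interpolation=cv2.INTER_CUBIC))
c=cam('side'); cv2.imwrite('pics/side3.png',cv2.resize(c['color'][180:310,280:440],None,fx=4.5,fy=4.5))
c=cam('top')
hsv=cv2.cvtColor(c['color'],cv2.COLOR_BGR2HSV)
for t in (105,110,115):
    p,s,e,k=panel(c,[(270,193),(390,197),(390,250),(270,250)],t); print('panel',(p-O)@BX,(p-O)@BY,s,'yaw',np.arctan2(-(e@BX),e@BY))
E
```

```text
touch True t 12.0 tcp (np.float64(-0.0801), np.float64(-0.1), 0.023) F [-2.1 -0.4  8.4] w 0.060
up t 12.2 tcp (np.float64(-0.0797), np.float64(-0.1), 0.0262) F [ 0.6  0.2 -0.3] w 0.060
pushed True t 13.7 tcp (np.float64(-0.0341), np.float64(-0.1001), 0.0252) F [0.3 0.5 0.1] w 0.060
 t 16.4 tcp (np.float64(-0.0301), np.float64(0.1192), 0.1594) F [ 0.4 -0.4 -0.5] w 0.060
panel 0.01791270495971331 -0.11021739754712108 [np.float64(0.10412798484563827), np.float64(0.17372247984409334)] yaw -0.0036708472332476804
panel 0.01800531711496567 -0.11132655623878802 [np.float64(0.10372919996976852), np.float64(0.17191969265937806)] yaw -0.009761213616769642
panel 0.017106151850309614 -0.111494908595919 [np.float64(0.10341056098937988), np.float64(0.17178510537147523)] yaw 0.005552494106019566
```

View pics/top3.png

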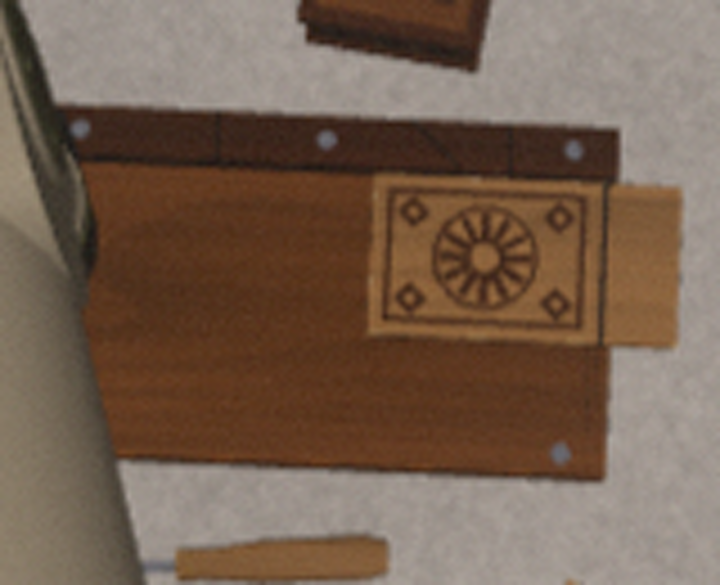

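The panel lies against the fence, and its line (crop x≈604) is about 2 px short of the board end (≈614). I measure the line directly, then push the last ~5–6 mm along the fence.

```bash
cat >> h.py <<'E'
def line_y(c,guess):
    "board y of the pencil line: dark minimum of the grey profile sampled along board y at z=.036, per board x"
    g=cv2.cvtColor(c['color'],cv2.COLOR_BGR2GRAY).astype(np.float32); v=np.arange(guess-.012,guess+.012,.0004); out=[]
    for u in np.arange(-.01,.055,.005):
        q=proj(c,[B(u,a,.036) for a in v]).astype(np.float32); s=cv2.remap(g,q[:,:1],q[:,1:],cv2.INTER_LINEAR).ravel()
        w=np.clip(np.median(s)-s-8,0,None); out.append((w@v)/w.sum())
    return np.round(np.median(out),4),np.round(np.std(out),4)
E
python3 - <<'E'
from h import *
print('line top',line_y(cam('top'),-.154),'side',line_y(cam('side'),-.154))
fingers.set_gripper(.036); r=down(YAW)
arm.reach(B(.018,.06,.13),r)
z=touch(.018,.03,r); st('up')
h=arm.servo_line(B(.018,-.0205,z),.03,stop_force=20); st('pushed %s'%h)
arm.servo_line(B(.018,.02,z),.1); arm.servo_line(B(.018,.05,.14),.2)
arm.reach(B(-.03,.13,.18),r); st()
print('line top',line_y(cam('top'),-.16),'side',line_y(cam('side'),-.16))
E
```

```text
line top (np.float64(-0.1501), np.float64(0.0004)) side (np.float64(-0.1503), np.float64(0.0008))
touch True t 19.1 tcp (np.float64(0.0179), np.float64(0.03), 0.0271) F [-3.  -1.4  7.5] w 0.036
up t 19.4 tcp (np.float64(0.0182), np.float64(0.03), 0.0303) F [ 0.4 -0.1  0.1] w 0.036
pushed False t 21.2 tcp (np.float64(0.018), np.float64(-0.0204), 0.0301) F [ 0.1 -0.8 -0. ] w 0.036
 t 23.0 tcp (np.float64(-0.031), np.float64(0.1304), 0.1788) F [-0.  -0.   0.3] w 0.036
line top (np.float64(-0.1564), np.float64(0.0003)) side (np.float64(-0.1567), np.float64(0.0008))
```

The window may have caught the carved frame 11 mm away, so I narrow it, and I measure the board end in the same way.

```bash
sed -i 's/guess-.012,guess+.012/guess-.006,guess+.006/' h.py; python3 - <<'E'
from h import *
for n in('top','side'):
    c=cam(n); y=-.158
    for _ in range(3): y,s=line_y(c,y)
    print(n,'line',y,s)
    g=cv2.GaussianBlur(c['color'],(0,0),.7)[...,0].astype(np.float32) if n=='top' else cv2.cvtColor(c['color'],cv2.COLOR_BGR2GRAY).astype(np.float32)
    v=np.arange(-.172,-.148,.0004); out=[]
    for u in np.arange(-.085,-.03,.004):
        q=proj(c,[B(u,a,.028) for a in v]).astype(np.float32); s=cv2.remap(g,q[:,:1],q[:,1:],cv2.INTER_LINEAR).ravel()
        d=np.abs(np.gradient(s)); d[d<.4*d.max()]=0; out.append((d@v)/d.sum())
    print(' end',np.median(out),np.std(out))
    for u in (.03,):pass
    # far edge of panel: profile along board x across the fence at several y
    out=[]
    w=np.arange(.055,.079,.0004)
    for a in np.arange(-.14,-.05,.01):
        q=proj(c,[B(b,a,.036) for b in w]).astype(np.float32); s=cv2.remap(g,q[:,:1],q[:,1:],cv2.INTER_LINEAR).ravel()
        d=-np.gradient(s); d[d<.4*d.max()]=0; out.append(round((d@w)/d.sum(),4))
    print(' panel far edge x along y -.14..-.06',out)
    if n=='top': I=c['color'][160:290,215:375]
cv2.imwrite('pics/top4.png',cv2.resize(I,None,fx=4.5,fy=4.5,interpolation=cv2.INTER_CUBIC))
cv2.imwrite('pics/side4.png',cv2.resize(c['color'][195:295,320:440],None,fx=6,fy=6,interpolation=cv2.INTER_CUBIC))
E
```

```text
top line -0.1595 0.0002
 end -0.15976556923696117 0.00023414949755218108
 panel far edge x along y -.14..-.06 [np.float64(0.0689), np.float64(0.0686), np.float64(0.0654), np.float64(0.0646), np.float64(0.066), np.float64(0.0667), np.float64(0.067), np.float64(0.066), np.float64(0.0664)]
side line -0.1599 0.0003
 end -0.15994369665131847 0.0017585525531644457
 panel far edge x along y -.14..-.06 [np.float64(0.0641), np.float64(0.0647), np.float64(0.0647), np.float64(0.0646), np.float64(0.0647), np.float64(0.0647), np.float64(0.0645), np.float64(0.0645), np.float64(0.0643)]
```

View pics/side4.png

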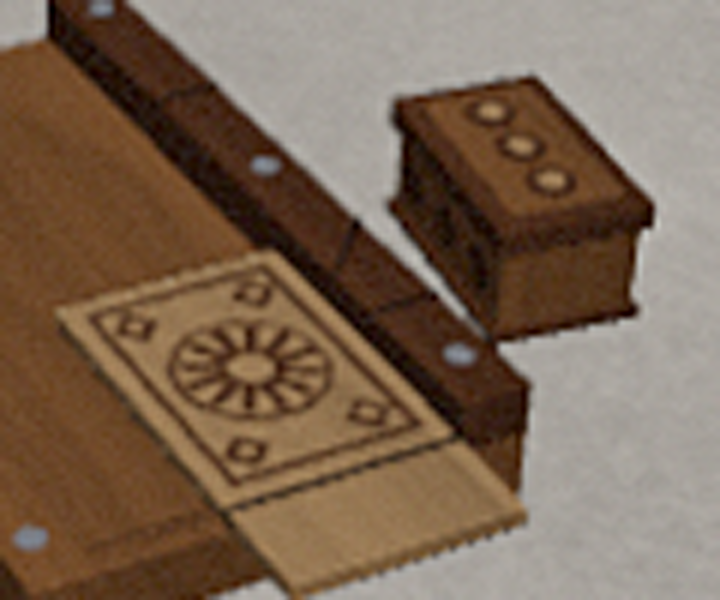

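View pics/top4.png

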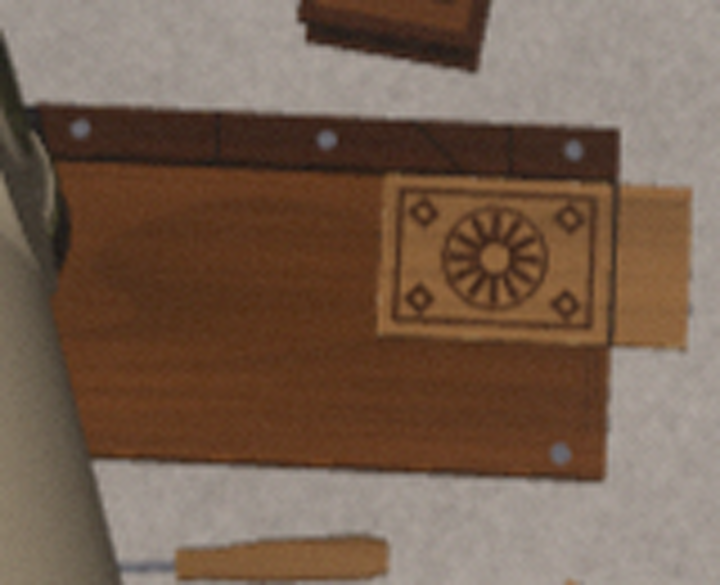

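The line is within 0.5 mm of the board end in both views and the panel is parallel to the fence. I'll press it once more towards the fence so the gap is sure to be closed, then re-check.

```bash
python3 - <<'E'
from h import *
fingers.set_gripper(.06); r=down(YAW+np.pi/2)
arm.reach(B(-.08,-.105,.13),r)
z=touch(-.075,-.105,r)
h=arm.servo_line(B(-.022,-.105,z),.03,stop_force=10); st('pushed %s'%h)
arm.servo_line(B(-.06,-.105,z),.1); arm.servo_line(B(-.06,-.105,.14),.2)
arm.reach(B(-.03,.13,.18),down(YAW)); st()
for n in('top','side'):
    c=cam(n); y=-.159
    for _ in range(3): y,s=line_y(c,y)
    print(n,'line',y,s)
g=cv2.cvtColor(c['color'],cv2.COLOR_BGR2GRAY).astype(np.float32); w=np.arange(.055,.079,.0004); out=[]
for a in np.arange(-.14,-.05,.02):
    q=proj(c,[B(b,a,.036) for b in w]).astype(np.float32); s=cv2.remap(g,q[:,:1],q[:,1:],cv2.INTER_LINEAR).ravel()
    d=-np.gradient(s); d[d<.4*d.max()]=0; out.append(round(float((d@w)/d.sum()),4))
print('far edge',out)
E
```

```text
touch True t 27.0 tcp (np.float64(-0.0751), np.float64(-0.105), 0.023) F [-2.  -0.4  8.3] w 0.060
pushed True t 28.5 tcp (np.float64(-0.034), np.float64(-0.1051), 0.0252) F [ 0.4 -0.4 -0.5] w 0.060
 t 31.3 tcp (np.float64(-0.03), np.float64(0.1292), 0.1794) F [-0.3  0.2  0.1] w 0.060
top line -0.1596 0.0002
side line -0.16 0.0003
far edge [0.0648, 0.0645, 0.0645, 0.0647, 0.0645]
```

The second press stopped at the same place, so the panel is firmly against the fence and the line has not moved. I'm handing it in.

```bash
python3 -c "
from h import *
print(arm.finish_job())"
```

```text
the job is handed in; nothing more can be done
None
```

I handed the job in at about 31 s of robot time: the panel is pushed against the fence, parallel to it, with the pencil line within about 0.5 mm of the board's right-hand end in both camera views; the hand-in returned no verdict.

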